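# Hook a parts bin out of a deep bench rack and put a bolt away in it

## Task

The bolt bin has been pushed too far back under the top board of the bench rack for a hand to get at it. Take the pull hook from the two forks on top of the rack, hook it over the front lip of the bin and drag the bin forward along its shelf until it stands about 3 cm clear of the top board's front edge. Lay the hook back in its forks the way it was, then put the big bolt that lies on the tool chest into the bin; do not tip the bin, and leave the other things standing as they are.

Things in the scene. Friction and masses are not known exactly. Their poses are not given: they have to be found in the camera images.
- rack_mouth (a point): Stepped bench rack, fixed; point on its wooden shelf (55 mm over the bench) below the middle of the top board's front edge. x points away from the robot into the deep rear half, z up. The shelf runs from x = -222 to +198 mm, 100 mm wide between side lips 10 mm high, with the same lip at both ends. The top board covers x = 0 to 198 mm: underside 124 mm, top 136 mm above the shelf.
- bin_lip (a point): Open grey plastic parts bin on the shelf, under the top board: middle of the front wall's top edge, outer face, 50 mm above its underside. x points from front to back, z up. Bin 124 mm long (x 0 to 124), 86 wide, 50 high, walls and floor 3 mm; the rim juts out 3 mm more all round (rear rim at x = 127 mm). 0.25 to 0.5 kg, slides on the shelf. Three flat washers 3 mm thick are fixed on its floor.
- hook_grip (a point): Pull hook, loose, 0.12 kg: middle of its wooden handle, 100 mm long (x), 20 mm wide (y), 24 mm high (z). x points along the shank to the hooked end, z up when the hook points down. An 8 mm steel shank runs straight on to x = 140 mm and turns down there: the leg's lowest point is at x = 137, z = -41 mm; its back, which pulls, is at x = 133 mm. It balances at about x = 65 mm.
- hook_seat (a point): Fixed point over the rack's top board (24 mm behind its front edge, 50 mm above its top): where the middle of the hook's handle lies when the hook is laid from above into its two steel rod forks; x points along the shank. Forks 36 mm ahead of this point (26 mm wide inside, under the handle) and 105 mm ahead (13 mm, under the shank), flared at the top, ending 11 and 19 mm above it.
- bolt_shank (a point): Big steel bolt with a nut, loose, 0.2 kg, lying on the chest's lid: middle of the bare shank between nut and head, 12 mm above its underside. 97 mm long along its y: the head's end at y = +36, the nut from y = -38 to -26, the thread's end at y = -60 mm. Shank 16 mm thick, head and nut 27 mm across. Can be held across the shank.
- tool_chest: Wooden tool chest, fixed, lid shut, standing left of the rack: flat lid 115 mm above the bench, with a bent-rod handle in its middle up to 148 mm. Origin: centre of underside. 190 mm across the robot's view, 308 mm deep; its near end about 0.53 m ahead of the robot.
- tin: Bystander: small tin, 67 mm across, 50 mm high, on the far part of the chest's lid; origin at the centre of its underside. Leave it.
- tape: Bystander: roll of black tape, 62 mm across, 20 mm high, on the far part of the chest's lid; origin at the centre of its underside. Leave it.
- glue: Bystander: small dropper bottle, 33 mm across, 102 mm high, standing on the bench left of the chest; origin at the centre of its underside. Leave it.

How it is judged:
By the outcome, as a careful person would: the job done as asked, in the order asked, and still so for the second after the job is handed in, with the robot touching nothing.
It also fails if it takes over 72 s, if anything falls off the work surface, if the arm or the gripper's body presses on something with over 40 N, if the wrist force passes 120 N, or if a joint passes its speed limit or range.

## Robot

A 7-joint arm with a two-finger parallel gripper is mounted at the origin on a cart in front of the work surface, level with it; the furniture and walls round the work are solid. World frame = base frame: x ahead of the robot, y to its left, z up, the work surface at z = 0. Lengths are in m, angles in rad, forces in N, time in s.
With the tool pointing down it reaches from about 0.35 to 0.775 m from the base axis. Payload 3.1 kg.
Tool frame: the origin (TCP) lies at the very end of the fingers, on their centre line; the grasp point (between the pads) lies 19 mm behind it; z points along the fingers, y is the line along which they close (so a half turn about z gives the same grasp; the last joint's range is limited). The gripper opens to 85 mm and grips with 20 to 120 N. Pads are 22 mm wide; open, the fingers measure 114 mm over their backs; the gripper's body (76 mm by 85 mm) begins 54 mm behind the grasp point. The pads swing forward as they close: fully open they stand 13 mm farther back than shut.
Start: joints at [1.207, 0.311, 0.014, 1.512, -0.004, 1.319, -0.027], TCP at [0.174, -0.522, 0.231] pointing down, gripper open.
Joint ranges: [-2.7, 2.7], [-0.3, 1.91], [-1.27, 1.3], [0.12, 2.57], [-1.44, 4.58], [0.2, 2.03], [-3.05, 3.05]. Speed limits (rad/s): [2.79, 2.79, 3.14, 3.14, 3.14, 3.14, 3.14].

## Interface

Orientations are given as a 3x3 rotation matrix whose columns are the frame's x, y, z axes.
In Python, from station import * gives the robot as it stands.
- The arm moves only by the tool drive_tool, never from a script. Its argument "plan" is text: rows parted by semicolons, each of 6 numbers parted by spaces: the shift along the tool's x, y, z in cm, then the turn, a rotation vector about the tool's x, y, z in degrees. In form: tx ty tz rx ry rz; .... A call has 1 to 20 rows; each row shifts and turns the commanded pose from where the row before left it, along the tool's axes as they then stand; what a row does not reach is not made up. A row lasts 1/10 s, in which the tool goes at most 50 mm and 8.59 degrees, less where a joint would pass 70% of its speed; a pose out of reach is approached as far as the arm can. A call is refused whole if a number of a shift passes 5 or a number of a turn 8.59, either way. A call with a gripper value outside its range is refused whole. "claw" is the closure, from -1 (fully open) to 1 (shut), so that 0 is half open, set as the call begins (left out, the last holds). The fingers move at their own pace and stop on an object; "grip_force" is the grip in N (left out, the last holds). Time passes only in rows, so rows that do not move let the fingers close. It gives the time, the measured TCP pose, the force, the opening and the grip force at its end, in the units of the state.
- get_state(): the state, without advancing time (a new reading comes with each control period).
- camera(name): name is "scene" or "top" or "wrist"; returns (picture, depth): 420x560x3 uint8, blue, green, red; 420x560 float32, m along the optical axis (not along the pixel's ray), 0 where there is no reading.
- camera_info(name): a dict with "vertical_fov" (degrees; the focal length in pixels is half the picture's height over the tangent of half this angle, whatever the lens; pixels are square), "cx", "cy" (the principal point, pixels), "k1" (the pictures are not rectified: a ray, as slopes to the right and down, at radius r is drawn at 1 + k1 r^2 times it, then the intrinsics apply), "T" (4x4, takes a point from camera to world coordinates). Camera axes: x right, y up, looking along -z (the intrinsics and any distortion apply to the point x, -y, -z); pixel columns grow to the right and rows downward; lengths in m; the calibration is good to about 2 mm. A picture is of the moment at which its call begins: read the wrist's pose just before it. camera_info takes no time and is no camera call; for the wrist camera it gives the pose at the moment of the call.
- sign_off(): hands the job in; it is judged then, once.
The state is a dict: "time": time; "joint_pos": joint angles; "dq": joint speeds; "joint_torque": joint torques, N m; "eef_pos": TCP position; "ee_rot": TCP orientation; "ft_force": force on the tool from outside, world axes, zero at the start; "wrist_torque": the same for the moment, N m; "finger_gap": finger opening in m; "grip_force": force on a finger pad.
Only numpy, scipy, OpenCV 4.12 (cv2) and the standard library are available. Lean on these libraries where they do the work, as an engineer would, in place of code of your own. Each camera call takes 0.05 s, during which the arm holds its last target. There are 200 camera calls.

## Working session

There is one attempt and no reset: what is moved stays moved. The work goes in short steps, Python scripts to look and compute and a tool call to move; the robot and the scene stay as the last step left them, time stands still between calls to the robot, and variables do not carry over. Pictures are saved under pics/ and viewed, at most 10 in all, crops included, and the job is handed in when it is done.

Besides the shell and the picture viewer there is one more tool, called after "Request:" as a command line: name --argument value ..., lists and objects as JSON in quotes. drive_tool: Moves the arm, as the interface text tells. Its arguments: {"type":"object","properties":{"plan":{"type":"string"},"claw":{"type":"number"},"grip_force":{"type":"number"}},"required":["plan"]}

```bash
ls; mkdir -p pics
cat > h.py <<'E'
from station import *
import numpy as np, cv2
def ray(info,u,v):
    f=210/np.tan(np.radians(info["vertical_fov"])/2)
    d=np.array([(u-info["cx"])/f,(v-info["cy"])/f]);s=d.copy()
    for _ in range(20): s=d/(1+info["k1"]*(s@s))
    T=np.array(info["T"]); return T[:3,3],T[:3,:3]@np.array([s[0],-s[1],-1])
def pt(info,dep,u,v):
    o,d=ray(info,u,v); return o+d*dep[int(v),int(u)]
def onz(info,u,v,z):
    o,d=ray(info,u,v); return o+d*(z-o[2])/d[2]
def snap(n,f):
    i=camera_info(n); p,d=camera(n); cv2.imwrite(f"pics/{f}.png",p); np.savez(f"pics/{f}.npz",p=p,d=d,i=np.array([i],dtype=object)); return i,p,d
def load(f):
    z=np.load(f"pics/{f}.npz",allow_pickle=True); return z["i"][0],z["p"],z["d"]
E
python3 - <<'E'
from h import *
np.set_printoptions(precision=4,suppress=True)
for n in("scene","top"):
    i,p,d=snap(n,n+"0"); print(n,i)
s=get_state();print(s)
E
```

```text
pics
scene {'vertical_fov': 51.85234444705265, 'cx': 278.33198319133965, 'cy': 209.52074905019137, 'k1': -0.04870439499476119, 'T': array([[ 0.7376,  0.5157, -0.4359,  0.2723],
       [-0.6753,  0.5655, -0.4735, -0.5024],
       [ 0.0024,  0.6436,  0.7654,  0.8371],
       [ 0.    ,  0.    ,  0.    ,  1.    ]])}
top {'vertical_fov': 48.31065651371176, 'cx': 284.664511846211, 'cy': 211.31383830510555, 'k1': -0.0650262475330992, 'T': array([[-0.0075,  0.9904, -0.1379,  0.5462],
       [-0.9976,  0.0021,  0.0692, -0.0374],
       [ 0.0688,  0.1381,  0.988 ,  0.997 ],
       [ 0.    ,  0.    ,  0.    ,  1.    ]])}
{'time': 0.1, 'joint_pos': array([ 1.2073,  0.3117,  0.014 ,  1.5129, -0.0044,  1.3192, -0.0272]), 'dq': array([ 0.0002, -0.0018, -0.0007, -0.0026, -0.0006,  0.0011, -0.0011]), 'joint_torque': array([  0.0012, -38.0854,   0.1468, -23.124 ,   0.0124,   0.0081,
        -0.    ]), 'eef_pos': array([ 0.1738, -0.5212,  0.2303]), 'ee_rot': array([[ 0.9486,  0.3164, -0.0007],
       [ 0.3164, -0.9486,  0.002 ],
       [-0.0001, -0.0021, -1.    ]]), 'ft_force': array([-0.1862, -0.453 , -0.0466]), 'wrist_torque': array([-0.0744, -0.023 , -0.006 ]), 'grip_force': 0.0, 'finger_gap': 0.08552637855921298}
```

View pics/scene0.png

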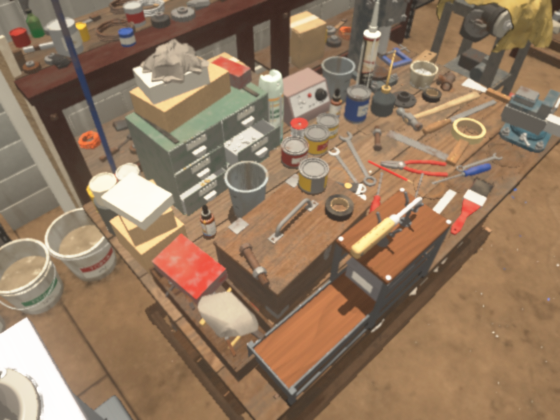

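View pics/top0.png

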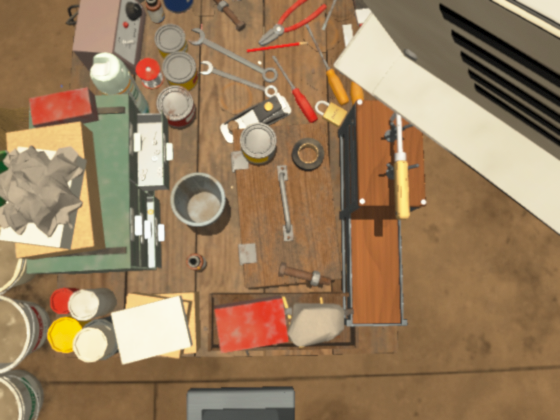

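The scene view shows the rack at right: the hook's yellow handle at about (380,235), the bin's edge under the board near (362,280), and the bolt at (255,262). In the top view the handle is at (402,190), the shank tip at (399,120), the board's front edge at row ~203 (x 361–424), and the bolt at (305,274).

Run:
```python
from h import *
np.set_printoptions(precision=3,suppress=True)
i,p,d=load("top0"); j,q,e=load("scene0")
a=cv2.resize(p[90:340,255:445],None,fx=2.3,fy=2.3,interpolation=cv2.INTER_CUBIC)
b=cv2.resize(q[180:400,230:460],None,fx=2,fy=2,interpolation=cv2.INTER_CUBIC)
c=np.zeros((max(a.shape[0],b.shape[0]),a.shape[1]+b.shape[1]-100,3),np.uint8)[:, :]
c=np.zeros((600,800,3),np.uint8); a=a[:600,:437]; c[:a.shape[0],:a.shape[1]]=a; b=cv2.resize(b,(363,347)); c[:347,437:]=b
cv2.imwrite("pics/c0.png",c)
for n,u,v in[("board FL",361,203),("board FR",424,203),("board BL",360,101),("shelf FL",352,322),("shelf FR",402,322),("shelf mid",378,260),("board mid",380,180),("handle near",403,214),("handle mid",402,190),("handle far",401,164),("shank",398,140),("tip",399,118),("bolt",300,273),("boltheadend",320,280),("boltthread",283,268),("lid",265,220),("tin",259,137)]:
    print(n,pt(i,d,u,v))
for n,u,v in [("handle",375,237),("bin?",362,284),("bin2",350,275),("tip",420,202)]: print(n,pt(j,e,u,v))
```

```text
board FL [ 0.674 -0.229  0.191]
board FR [ 0.674 -0.345  0.19 ]
board BL [ 0.862 -0.233  0.193]
shelf FL [ 0.455 -0.235  0.065]
shelf FR [ 0.453 -0.337  0.064]
shelf mid [ 0.578 -0.294  0.052]
board mid [ 0.716 -0.266  0.189]
handle near [ 0.646 -0.284  0.254]
handle mid [ 0.686 -0.285  0.253]
handle far [ 0.73  -0.284  0.255]
shank [ 0.775 -0.285  0.243]
tip [ 0.813 -0.288  0.244]
bolt [ 0.552 -0.125  0.133]
boltheadend [ 0.539 -0.162  0.131]
boltthread [ 0.562 -0.094  0.136]
lid [ 0.652 -0.062  0.118]
tin [ 0.801 -0.05   0.16 ]
handle [ 0.685 -0.295  0.251]
bin? [ 0.7   -0.289  0.072]
bin2 [ 0.7   -0.257  0.069]
tip [ 0.826 -0.293  0.231]
```

View pics/c0.png

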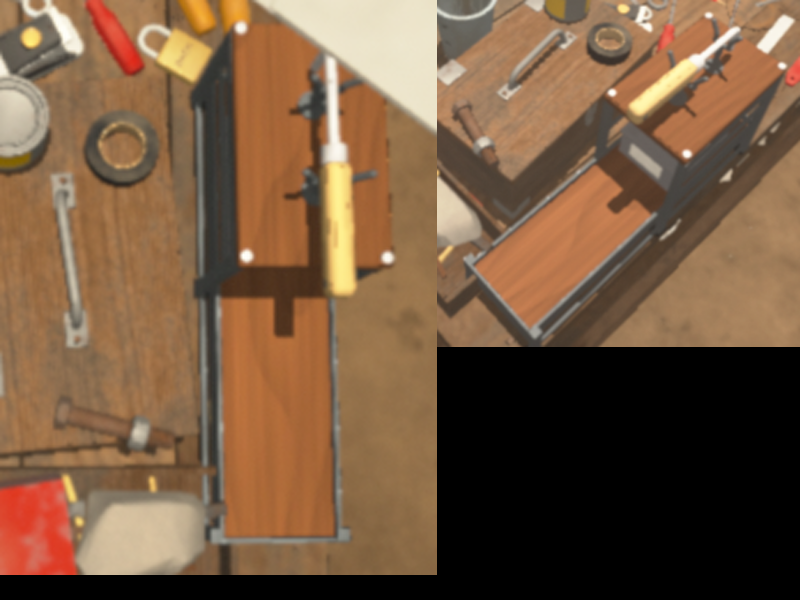

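The crop shows the bin's front wall under the board in the scene view, the hook on its forks, and the bolt with its head left/far and its nut at right. Depth points agree with the given sizes: shelf z≈0.053, board top 0.190, handle top 0.253, bin front wall at x≈0.700.

Request:
drive_tool --plan "0 0 -3 0 0 6.1; 0 0 -3 0 0 6.1; 0 0 -3 0 0 6.2; 3.8 -1.7 0 0 0 0; 3.8 -1.7 0 0 0 0; 3.8 -1.7 0 0 0 0; 3.8 -1.7 0 0 0 0; 3.8 -1.7 0 0 0 0; 3.8 -1.7 0 0 0 0; 3.8 -1.7 0 0 0 0; 3.8 -1.7 0 0 0 0; 3.8 -1.7 0 0 0 0; 3.8 -1.7 0 0 0 0; 3.8 -1.7 0 0 0 0; 3.8 -1.7 0 0 0 0; 3 -1.7 0 0 0 0; 1.5 -1 0 0 0 0; 0 0 0 0 0 0; 0 0 0 0 0 0" --claw -1

```text
time: 2.0
eef_pos: [0.6744, -0.2908, 0.3202]
ee_rot: [[1.0, 0.001, -0.002], [0.001, -1.0, -0.0], [-0.002, 0.0, -1.0]]
ft_force: [-0.2, -1.0, 0.7]
finger_gap: 0.085
grip_force: 0.0
```

Run:
```python
from h import *
np.set_printoptions(precision=3,suppress=True)
s=get_state(); print(s["eef_pos"],s["ee_rot"],s["joint_pos"])
i,p,d=snap("wrist","w1"); print(i["T"])
h=cv2.cvtColor(p,cv2.COLOR_BGR2HSV)
m=cv2.inRange(h,(15,90,120),(35,255,255))
n,l,st,c=cv2.connectedComponentsWithStats(m)
for k in np.argsort(-st[1:,4])[:3]+1:
    v,u=np.nonzero(l==k); P=np.array([pt(i,d,a,b) for a,b in zip(u,v) if d[b,a]>0]); print(st[k],np.percentile(P,[1,50,99],axis=0))
    T=P[P[:,2]>np.median(P[:,2])-.006]
    print("fit y=ax+b",np.polyfit(T[:,0],T[:,1],1),T.min(0),T.max(0))
```

```text
[ 0.674 -0.291  0.32 ] [[ 1.     0.001 -0.002]
 [ 0.001 -1.    -0.   ]
 [-0.002  0.    -1.   ]] [ 0.414  0.767 -0.099  0.577  0.072  1.802 -1.211]
[[ 0.001  0.953  0.303  0.752]
 [-1.     0.001  0.001 -0.29 ]
 [ 0.    -0.303  0.953  0.462]
 [ 0.     0.     0.     1.   ]]
[  226     0   334   405 59473] [[-0.374 -1.337 -0.716]
 [ 0.44  -0.837 -0.711]
 [ 1.027 -0.19  -0.705]]
fit y=ax+b [-0.143 -0.773] [-0.479 -1.439 -0.717] [ 1.043 -0.068  0.398]
[  82   75  108  174 3915] [[ 0.611 -0.192  0.113]
 [ 0.701 -0.154  0.114]
 [ 0.768 -0.103  0.116]]
fit y=ax+b [ 0.242 -0.319] [ 0.6   -0.196  0.111] [ 0.774 -0.1    0.117]
[ 258  126   34  151 2883] [[ 0.64  -0.297  0.189]
 [ 0.675 -0.287  0.252]
 [ 0.732 -0.273  0.254]]
fit y=ax+b [-0.035 -0.263] [ 0.64  -0.297  0.246] [ 0.737 -0.277  0.255]
```

View pics/w1.png

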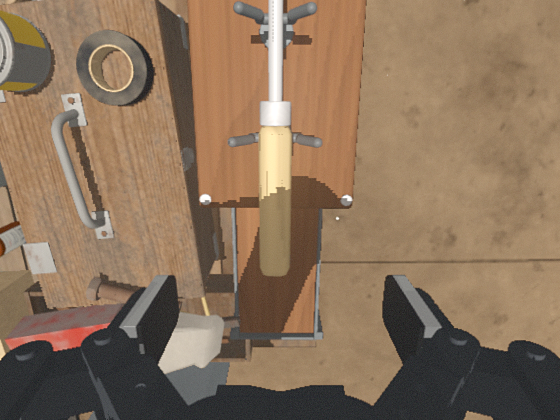

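The wrist view shows the handle centred at column 275, from row 274 (near end) to about 104 (ferrule); the front fork's rods are at row ~138, the board's front dots at (205,200) and (347,200).

Run:
```python
from h import *
np.set_printoptions(precision=4,suppress=True)
i,p,d=load("w1")
for n,u,v,z in[("near",275,274,.243),("ferrule far",275,102,.241),("fork L",236,141,.252),("fork R",316,141,.252),("rf L",240,8,.26),("rf R",312,8,.26),("h mid far",275,140,.253),("h near",275,260,.253),("shank",275,80,.245),("shank far",276,20,.245),("dL",205,200,.191),("dR",347,200,.191),("edge",215,207,.191)]:
    print(n,onz(i,u,v,z),pt(i,d,u,v))
```

```text
near [ 0.6373 -0.2867  0.243 ] [ 0.6424 -0.2868  0.2526]
ferrule far [ 0.7506 -0.287   0.241 ] [ 0.7506 -0.2871  0.2506]
fork L [ 0.7287 -0.2642  0.252 ] [ 0.7287 -0.2642  0.252 ]
fork R [ 0.7288 -0.3111  0.252 ] [ 0.7289 -0.311   0.2532]
rf L [ 0.7968 -0.2695  0.26  ] [ 0.7962 -0.2697  0.2626]
rf R [ 0.7968 -0.3062  0.26  ] [ 0.7961 -0.306   0.2631]
h mid far [ 0.7294 -0.2871  0.253 ] [ 0.7294 -0.2871  0.2532]
h near [ 0.6527 -0.2869  0.253 ] [ 0.6525 -0.2868  0.2526]
shank [ 0.7628 -0.287   0.245 ] [ 0.7628 -0.287   0.2442]
shank far [ 0.7941 -0.2877  0.245 ] [ 0.7942 -0.2877  0.2447]
dL [ 0.6755 -0.2304  0.191 ] [ 0.6758 -0.2306  0.192 ]
dR [ 0.6757 -0.3434  0.191 ] [ 0.6763 -0.343   0.1932]
edge [ 0.6697 -0.238   0.191 ] [ 0.6694 -0.2378  0.1901]
```

Request:
drive_tool --plan "2 -0.4 1 0 0 0; 0 0 2 0 0 0; 0 0 2 0 0 0; 0 0 2 0 0 0; 0 0 1.5 0 0 0; 0 0 1.3 0 0 0; 0 0 0 0 0 0; 0 0 0 0 0 0"

```text
time: 2.85
eef_pos: [0.6937, -0.288, 0.2243]
ee_rot: [[1.0, -0.001, 0.0], [-0.001, -1.0, -0.001], [0.0, 0.001, -1.0]]
ft_force: [0.4, -0.2, 0.9]
finger_gap: 0.0855
grip_force: 0.0
```

Request:
drive_tool --plan "0 0 0 0 0 0; 0 0 0 0 0 0; 0 0 0 0 0 0; 0 0 0 0 0 0; 0 0 0 0 0 0; 0 0 0 0 0 0; 0 0 0 0 0 0; 0 0 0 0 0 0" --claw 1 --grip_force 90

```text
time: 3.65
eef_pos: [0.695, -0.2863, 0.2237]
ee_rot: [[1.0, 0.001, 0.001], [0.001, -1.0, -0.0], [0.001, 0.0, -1.0]]
ft_force: [0.5, 0.3, 3.1]
finger_gap: 0.0186
grip_force: 87.7
```

Request:
drive_tool --plan "0 0 -1 0 0 0; 0 0 -1 0 0 0; 0 0 -1.5 0 0 0; 0 0 -1.5 0 0 0; 0 0 -1.5 0 0 0; 0 0 -1.5 0 0 0; 0 0 0 0 0 0; 0 0 0 0 0 0; 0 0 0 0 0 0"

```text
time: 4.55
eef_pos: [0.6945, -0.2862, 0.302]
ee_rot: [[1.0, 0.001, -0.002], [0.001, -1.0, 0.001], [-0.002, -0.001, -1.0]]
ft_force: [0.8, 0.8, -1.3]
finger_gap: 0.0184
grip_force: 87.7
```

Run:
```python
from h import *
np.set_printoptions(precision=4,suppress=True)
s=get_state(); print(s["eef_pos"],s["ee_rot"][:,2],s["ft_force"],s["wrist_torque"])
i,p,d=snap("wrist","w2"); j,q,e=snap("scene","s2")
c=np.hstack([p[:,140:420],cv2.resize(q[150:300,330:500],(476,420),interpolation=cv2.INTER_CUBIC)]); cv2.imwrite("pics/c2.png",c)
for v in range(0,130,25): print(v,pt(i,d,275,v))
```

```text
[ 0.6945 -0.2862  0.302 ] [-0.0021  0.0007 -1.    ] [ 0.8419  0.8041 -1.2782] [-0.0002  0.0906  0.0096]
0 [ 0.8011 -0.2839  0.3228]
25 [ 0.7944 -0.2838  0.3216]
50 [ 0.7872 -0.2838  0.3218]
75 [ 0.7798 -0.2838  0.3208]
100 [ 0.772  -0.2838  0.3222]
125 [ 0.7639 -0.2838  0.3214]
```

View pics/c2.png

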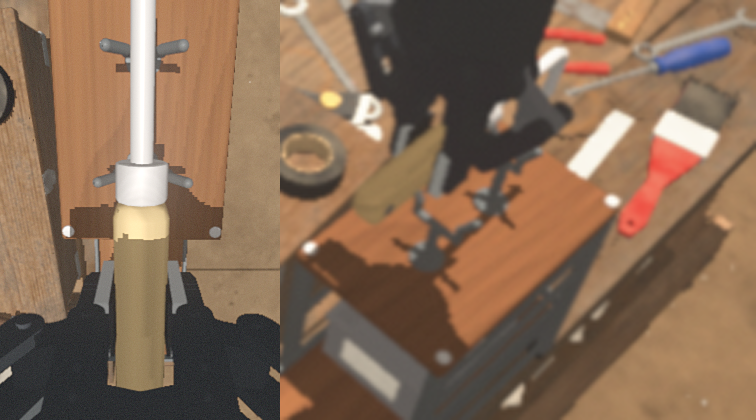

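The hook is held level (shank top z≈0.322 along its length), well clear of the forks. Next I move it in front of the board and lower it.

Request:
drive_tool --plan "-2 0 0 0 0 0; -3 0 0 0 0 0; -3 0 0 0 0 0; -3 0 0 0 0 0; -3 0 0 0 0 0; -3 0 0 0 0 0; -2 0 0 0 0 0; 0 0 0 0 0 0; 0 0 2 0 0 0; 0 0 3 0 0 0; 0 0 3 0 0 0; 0 0 3 0 0 0; 0 0 3 0 0 0; 0 0 2.2 0 0 0; 0 0 0 0 0 0; 0 0 0 0 0 0"

```text
time: 6.25
eef_pos: [0.5055, -0.2862, 0.1412]
ee_rot: [[1.0, 0.001, -0.0], [0.001, -1.0, 0.0], [-0.0, -0.0, -1.0]]
ft_force: [0.9, 0.8, -0.3]
finger_gap: 0.0188
grip_force: 87.8
```

Run:
```python
from h import *
np.set_printoptions(precision=4,suppress=True)
i,p,d=load("scene0")
for n,u,v in[("dot L",341,239),("dot R",388,277)]: print(n,pt(i,d,u,v))
for u,v in[(345,266),(352,270),(360,276),(366,280),(372,290),(362,290)]: print(u,v,pt(i,d,u,v))
j,q,e=snap("scene","s3"); cv2.imwrite("pics/c3.png",cv2.resize(q[150:350,250:450],(600,600),interpolation=cv2.INTER_CUBIC))
```

```text
dot L [ 0.6762 -0.2345  0.1935]
dot R [ 0.6752 -0.3447  0.1948]
345 266 [ 0.7487 -0.2111 -0.0017]
352 270 [ 0.6974 -0.2604  0.0945]
360 276 [ 0.6979 -0.2809  0.0957]
366 280 [ 0.6964 -0.2966  0.1014]
372 290 [ 0.6977 -0.3146  0.084 ]
362 290 [ 0.6989 -0.2934  0.0549]
```

View pics/c3.png

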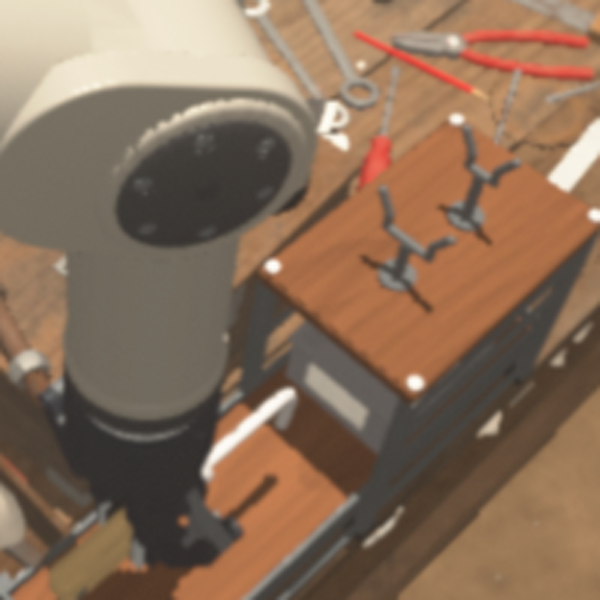

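The view shows the hook, still level, at (250,430) in the crop, in front of the bin's wall (label at (335,395)). Bin face at x≈0.698. Now forward and down.

Request:
drive_tool --plan "1.5 0 0 0 0 0; 2 0 0 0 0 0; 2 0 0 0 0 0; 1.5 0 0 0 0 0; 1 0 0 0 0 0; 0 0 0 0 0 0; 0 0 0 0 0 0"

```text
time: 7.0
eef_pos: [0.5847, -0.2868, 0.1419]
ee_rot: [[1.0, 0.001, 0.0], [0.001, -1.0, -0.001], [0.0, 0.001, -1.0]]
ft_force: [0.0, -0.4, -0.9]
finger_gap: 0.0187
grip_force: 87.8
```

Request:
drive_tool --plan "0 0 1 0 0 0; 0 0 1 0 0 0; 0 0 1 0 0 0; 0 0 0.3 0 0 0; 0 0 0 0 0 0; 0 0 0 0 0 0"

```text
time: 7.6
eef_pos: [0.5849, -0.2865, 0.1083]
ee_rot: [[1.0, 0.001, 0.0], [0.001, -1.0, -0.0], [0.0, 0.0, -1.0]]
ft_force: [-0.1, -0.1, -0.6]
finger_gap: 0.0193
grip_force: 87.8
```

Request:
drive_tool --plan "-0.5 0 0 0 0 0; -0.5 0 0 0 0 0; -0.7 0 0 0 0 0; -1 0 0 0 0 0; -1 0 0 0 0 0; -1 0 0 0 0 0; -1 0 0 0 0 0; -1 0 0 0 0 0; -1 0 0 0 0 0; -1 0 0 0 0 0; -1 0 0 0 0 0; -1 0 0 0 0 0; -1 0 0 0 0 0; -1 0 0 0 0 0; -1 0 0 0 0 0; -1 0 0 0 0 0; -1 0 0 0 0 0; -0.7 0 0 0 0 0; -0.4 0 0 0 0 0; 0 0 0 0 0 0"

```text
time: 9.6
eef_pos: [0.4157, -0.2867, 0.1082]
ee_rot: [[1.0, 0.0, -0.001], [0.0, -1.0, 0.0], [-0.001, -0.0, -1.0]]
ft_force: [0.6, -0.6, -1.2]
finger_gap: 0.0189
grip_force: 87.9
```

Run:
```python
from h import *
np.set_printoptions(precision=4,suppress=True)
print(get_state()["eef_pos"])
for n in("scene","top","wrist"): snap(n,n+"4")
a=load("top4")[1][170:340,330:440]; b=load("wrist4")[1]
c=np.hstack([cv2.resize(a,(272,420),interpolation=cv2.INTER_CUBIC),b[:, 30:530]]); cv2.imwrite("pics/c4.png",c)
```

```text
[ 0.4157 -0.2867  0.1082]
```

View pics/c4.png

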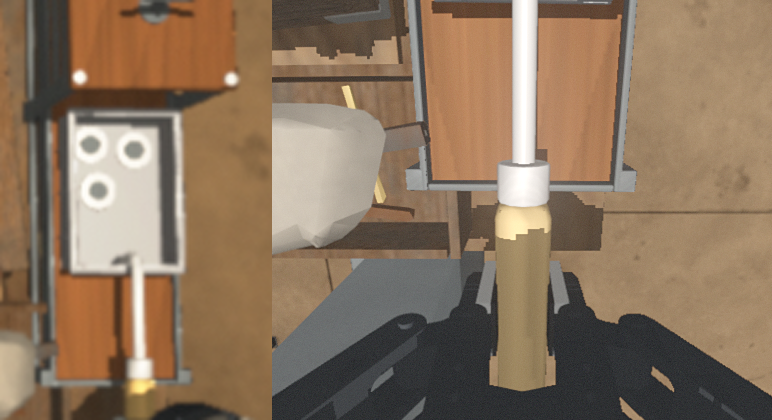

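The bin follows the hook: rear rim at top-image row ~215, front rim ~280, with three washers inside. I'll measure the rim and the board edge.

Run:
```python
from h import *
np.set_printoptions(precision=4,suppress=True)
i,p,d=load("top4")
for u in(375,390):
  P=[pt(i,d,u,v) for v in range(195,290)]
  print(u,[(v,round(x[0],4),round(x[2],3)) for v,x in zip(range(195,290),P) if v<222 or v>274])
for v in (215,235,260):
  print(v,[(round(x[1],3),round(x[2],3)) for x in (pt(i,d,u,v) for u in range(352,408,2))])
print(onz(i,380,280,.105))
```

```text
375 [(195, np.float64(0.6883), np.float64(0.191)), (196, np.float64(0.6868), np.float64(0.19)), (197, np.float64(0.6844), np.float64(0.193)), (198, np.float64(0.6834), np.float64(0.188)), (199, np.float64(0.6813), np.float64(0.19)), (200, np.float64(0.679), np.float64(0.193)), (201, np.float64(0.6776), np.float64(0.191)), (202, np.float64(0.6756), np.float64(0.192)), (203, np.float64(0.5462), np.float64(0.997)), (204, np.float64(0.6723), np.float64(0.19)), (205, np.float64(0.6704), np.float64(0.191)), (206, np.float64(0.6692), np.float64(0.187)), (207, np.float64(0.6874), np.float64(0.053)), (208, np.float64(0.6847), np.float64(0.057)), (209, np.float64(0.6829), np.float64(0.055)), (210, np.float64(0.6812), np.float64(0.052)), (211, np.float64(0.6783), np.float64(0.058)), (212, np.float64(0.6767), np.float64(0.055)), (213, np.float64(0.6748), np.float64(0.053)), (214, np.float64(0.666), np.float64(0.104)), (215, np.float64(0.664), np.float64(0.103)), (216, np.float64(0.6618), np.float64(0.105)), (217, np.float64(0.6607), np.float64(0.098)), (218, np.float64(0.6611), np.float64(0.08))
[... 5534 characters left out ...]
 np.float64(0.057)), (np.float64(-0.289), np.float64(0.058)), (np.float64(-0.293), np.float64(0.057)), (np.float64(-0.297), np.float64(0.057)), (np.float64(-0.302), np.float64(0.056)), (np.float64(-0.306), np.float64(0.056)), (np.float64(-0.309), np.float64(0.059)), (np.float64(-0.315), np.float64(0.054)), (np.float64(-0.318), np.float64(0.058)), (np.float64(-0.322), np.float64(0.06)), (np.float64(-0.326), np.float64(0.058)), (np.float64(-0.327), np.float64(0.07)), (np.float64(-0.327), np.float64(0.082)), (np.float64(-0.328), np.float64(0.093)), (np.float64(-0.327), np.float64(0.106)), (np.float64(-0.332), np.float64(0.104)), (np.float64(-0.608), np.float64(-0.71))]
[ 0.5377 -0.2828  0.105 ]
```

Gap is now ≈2.5 mm (rear rim 0.6665, board edge 0.669): pull 2.8 cm more, ease forward, then lift out.

Request:
drive_tool --plan "-0.5 0 0 0 0 0; -0.8 0 0 0 0 0; -0.8 0 0 0 0 0; -0.5 0 0 0 0 0; -0.2 0 0 0 0 0; 0 0 0 0 0 0; 0 0 0 0 0 0; 0.5 0 0 0 0 0; 0.5 0 0 0 0 0; 0 0 0 0 0 0; 0 0 -1 0 0 0; 0 0 -2 0 0 0; 0 0 -3 0 0 0; 0 0 -3 0 0 0; 0 0 -3 0 0 0; 0 0 -3 0 0 0; 0 0 -3 0 0 0; 0 0 -1.5 0 0 0; 0 0 0 0 0 0; 0 0 0 0 0 0"

```text
time: 11.75
eef_pos: [0.3985, -0.2865, 0.3032]
ee_rot: [[1.0, 0.001, -0.0], [0.001, -1.0, -0.0], [-0.0, 0.0, -1.0]]
ft_force: [1.1, -0.1, -1.0]
finger_gap: 0.019
grip_force: 87.8
```

Run:
```python
from h import *
np.set_printoptions(precision=4,suppress=True)
s=get_state(); print(s["eef_pos"])
i,p,d=snap("top","top5")
for u in(375,):
  for v in range(225,242): print(v,pt(i,d,u,v))
  for v in range(284,300): print(v,pt(i,d,u,v)[[0,2]],end=' ')
i,p,d=snap("wrist","w5")
for v in range(0,150,25): print(v,pt(i,d,275,v))
```

```text
[ 0.3985 -0.2865  0.3032]
225 [ 0.6497 -0.29    0.0541]
226 [ 0.6475 -0.2895  0.0557]
227 [ 0.6457 -0.2902  0.053 ]
228 [ 0.6385 -0.2769  0.1022]
229 [ 0.6363 -0.2762  0.1047]
230 [ 0.6343 -0.2759  0.1055]
231 [ 0.6328 -0.2772  0.1006]
232 [ 0.6329 -0.283   0.0787]
233 [ 0.6326 -0.2879  0.06  ]
234 [ 0.6308 -0.2886  0.057 ]
235 [ 0.6287 -0.2882  0.0585]
236 [ 0.6265 -0.2878  0.0596]
237 [ 0.6244 -0.2875  0.0604]
238 [ 0.6229 -0.2893  0.0534]
239 [ 0.6205 -0.2881  0.0577]
240 [ 0.6186 -0.2885  0.0561]
241 [ 0.6165 -0.2882  0.0569]
284 [0.5294 0.0613] 285 [0.5274 0.0593] 286 [0.5253 0.0567] 287 [0.5233 0.0567] 288 [0.5213 0.0553] 289 [0.5193 0.0551] 290 [0.5173 0.0563] 291 [0.5162 0.0823] 292 [0.515  0.1055] 293 [0.5132 0.1061] 294 [0.5112 0.1051] 295 [0.5072 0.0538] 296 [0.5053 0.0558] 297 [0.5033 0.0559] 298 [0.5012 0.0543] 299 [0.4992 0.0547] 0 [ 0.5051 -0.2838  0.322 ]
25 [ 0.4981 -0.2838  0.3221]
50 [ 0.4909 -0.2838  0.3217]
75 [ 0.4834 -0.2838  0.3221]
100 [ 0.4756 -0.2838  0.3216]
125 [ 0.4675 -0.2837  0.3217]
```

Gap is 30 mm and the hook is still level. Return the hook.

Request:
drive_tool --plan "2 0 0 0 0 0; 3 0 0 0 0 0; 3 0 0 0 0 0; 3 0 0 0 0 0; 3 0 0 0 0 0; 3 0 0 0 0 0; 3 0 0 0 0 0; 3 0 0 0 0 0; 3 0 0 0 0 0; 2 0 0 0 0 0; 1.6 0 0 0 0 0; 0 0 0 0 0 0; 0 0 0 0 0 0; 0 0 0 0 0 0"

```text
time: 13.25
eef_pos: [0.6938, -0.2868, 0.3033]
ee_rot: [[1.0, -0.0, -0.001], [-0.0, -1.0, -0.0], [-0.001, 0.0, -1.0]]
ft_force: [-0.7, 0.4, -1.3]
finger_gap: 0.0186
grip_force: 87.9
```

Request:
drive_tool --plan "0 0 1 0 0 0; 0 0 1.5 0 0 0; 0 0 1.5 0 0 0; 0 0 1.5 0 0 0; 0 0 1 0 0 0; 0 0 0.8 0 0 0; 0 0 0.5 0 0 0; 0 0 0 0 0 0; 0 0 0 0 0 0; 0 0 0 0 0 0"

```text
time: 14.25
eef_pos: [0.6953, -0.2865, 0.2262]
ee_rot: [[1.0, 0.001, 0.002], [0.001, -1.0, -0.001], [0.002, 0.001, -1.0]]
ft_force: [-0.1, -0.3, -1.4]
finger_gap: 0.0186
grip_force: 87.9
```

Request:
drive_tool --plan "0 0 0.2 0 0 0; 0 0 0 0 0 0; 0 0 0 0 0 0"

```text
time: 14.55
eef_pos: [0.6952, -0.2865, 0.2238]
ee_rot: [[1.0, 0.001, 0.001], [0.001, -1.0, -0.0], [0.001, 0.0, -1.0]]
ft_force: [0.9, 0.4, -0.7]
finger_gap: 0.0191
grip_force: 88.2
```

Request:
drive_tool --plan "0 0 0 0 0 0; 0 0 0 0 0 0; 0 0 0 0 0 0; 0 0 0 0 0 0; 0 0 0 0 0 0; 0 0 0 0 0 0; 0 0 -1 0 0 0; 0 0 -2 0 0 0; 0 0 -3 0 0 0; 0 0 -3 0 0 0; 0 0 -1 0 0 0; -2 0 0 0 0 0; -2 0 0 0 0 0; 0 0 0 0 0 0; 0 0 0 0 0 0" --claw -1

```text
time: 16.05
eef_pos: [0.6548, -0.2866, 0.3246]
ee_rot: [[1.0, 0.0, 0.002], [0.0, -1.0, -0.001], [0.002, 0.001, -1.0]]
ft_force: [0.4, 0.6, -0.5]
finger_gap: 0.0854
grip_force: 0.0
```

Run:
```python
from h import *
np.set_printoptions(precision=4,suppress=True)
print(get_state()["eef_pos"])
i,p,d=snap("wrist","w6")
c=np.hstack([p[:, 150:450]]); cv2.imwrite("pics/c6.png",c)
for u,v in [(275,v) for v in range(0,300,20)]: print(v,pt(i,d,u,v),end=' ')
# bolt from scene/top first picture: points above lid
for n in("top0",):
  i,p,d=load(n); P=np.array([pt(i,d,u,v) for u in range(275,335) for v in range(255,292) if d[v,u]>0])
  B=P[(P[:,2]>.122)&(P[:,2]<.15)&(P[:,0]>.5)&(P[:,0]<.59)]
  c,s,r=np.linalg.svd(B[:,:2]-B[:,:2].mean(0),full_matrices=False)
  print("\n",len(B),B.mean(0),B.max(0),r[0]); t=(B[:,:2]-B[:,:2].mean(0))@r[0]
  for a in np.arange(-.06,.06,.006):
    k=(t>=a)&(t<a+.006)
    if k.any(): w=(B[k,:2]-B[:,:2].mean(0))@r[1]; print(round(a,3),k.sum(),w.min(),w.max(),np.percentile(B[k,2],90))
```

```text
[ 0.6548 -0.2866  0.3246]
0 [ 0.7871 -0.2829  0.2405] 20 [ 0.7766 -0.2829  0.2416] 40 [ 0.766  -0.2828  0.2413] 60 [ 0.7552 -0.2828  0.2415] 80 [ 0.7436 -0.2829  0.249 ] 100 [ 0.7325 -0.2829  0.253 ] 120 [ 0.7213 -0.2829  0.2535] 140 [ 0.7095 -0.2828  0.2515] 160 [ 0.6976 -0.2828  0.2521] 180 [ 0.6852 -0.2828  0.2524] 200 [ 0.6724 -0.2827  0.2523] 220 [ 0.6593 -0.2827  0.2528] 240 [ 0.6451 -0.2826  0.2518] 260 [ 0.5388 -0.2798  0.0563] 280 [ 0.5139 -0.2798  0.0627] 
 513 [ 0.5484 -0.1318  0.1333] [ 0.5728 -0.0848  0.1411] [-0.2555 -0.9668]
-0.048 38 -0.013149474598949043 0.013687199653461397 0.13954416298462308
-0.042 45 -0.012273464741755006 0.013106520295201497 0.13905425672246433
-0.036 27 -0.00684493824815871 0.007346837204167435 0.13478433748666863
-0.03 27 -0.007201291955174576 0.007862092935763008 0.1347042058873494
-0.024 28 -0.007239977940156961 0.007904766596727886 0.13494147121219163
-0.018 29 -0.007144983694228278 0.008176492937887732 0.13486856245334392
-0.012 29 -0.007481267355663886 0.008089877111057213 0.1344588585809638
-0.006 26 -0.007459511593823248 0.007612467618626489 0.13364001435279443
-0.0 27 -0.007039952028488209 0.0072599557393275525 0.13475219164368918
0.006 29 -0.007409055402415056 0.007693169644767933 0.1350229949318476
0.012 38 -0.010937059207556724 0.012256044217142242 0.1380190929960257
0.018 47 -0.013050108026535577 0.013774304423537161 0.14020092671742887
0.024 35 -0.012608896655542453 0.01282771472091731 0.13839466894018163
0.03 25 -0.006736418810516645 0.007042484372197585 0.13378358222674558
0.036 24 -0.006691521496639348 0.006643778909232178 0.13475747973670343
0.042 27 -0.006647243297063195 0.007230514076644273 0.13355094310836754
0.048 12 -0.006213113955806249 0.007316772276644392 0.13362365153681385
```

View pics/c6.png

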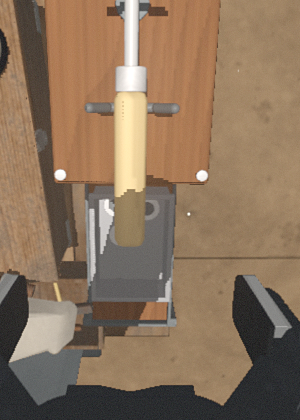

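The hook lies back in its forks as before: handle along column ~280, ferrule just beyond the fork. The bin stands clear of the board, with the washers visible. Next I go above the bolt: grip point ≈(0.5515,-0.120), axis yaw 75°.

Request:
drive_tool --plan "-2 -3.3 0 0 0 0; -2.1 -3.4 0 0 0 0; -2.1 -3.4 0 0 0 0; -2.1 -3.4 0 0 0 0; -2 -3.2 0 0 0 0; 0 0 0 0 0 -8.4; 0 0 0 0 0 -8.4; 0 0 0 0 0 -8.4; 0 0 0 0 0 -8.4; 0 0 0 0 0 -8.4; 0 0 0 0 0 -8.4; 0 0 0 0 0 -8.4; 0 0 0 0 0 -8.4; 0 0 0 0 0 -8; 0 0 0 0 0 0; 0 0 0 0 0 0" --claw 0

```text
time: 17.7
eef_pos: [0.5526, -0.1194, 0.3236]
ee_rot: [[0.257, 0.966, 0.001], [0.966, -0.257, 0.0], [0.001, 0.001, -1.0]]
ft_force: [0.4, -0.2, 1.0]
finger_gap: 0.0425
grip_force: 0.0
```

Run:
```python
from h import *
np.set_printoptions(precision=4,suppress=True)
s=get_state();print(s["eef_pos"],s["ee_rot"],s["finger_gap"])
i,p,d=snap("wrist","w7")
P=np.array([pt(i,d,u,v) for u in range(560) for v in range(420) if d[v,u]>0])
B=P[(P[:,2]>.1225)&(P[:,2]<.15)&(P[:,0]>.5)&(P[:,0]<.59)&(P[:,1]<-.06)&(P[:,1]>-.2)]
m=B[:,:2].mean(0);c,sg,r=np.linalg.svd(B[:,:2]-m,full_matrices=False)
t=(B[:,:2]-m)@r[0]; print(len(B),m,r[0],t.min(),t.max())
for a in np.arange(-.06,.06,.006):
    k=(t>=a)&(t<a+.006)
    if k.sum()>9: w=(B[k,:2]-m)@r[1]; print(round(a,3),k.sum(),*np.percentile(w,[2,98]),np.percentile(B[k,2],90))
L=P[(abs(P[:,0]-.56)<.03)&(abs(P[:,1]+.07)<.02)]; print("lid",np.median(L[:,2]))
H=P[(P[:,2]>.13)&(P[:,2]<.155)&(P[:,0]>.58)&(P[:,1]>-.15)&(P[:,1]<.02)&(P[:,0]<.75)];print("chest handle",H.min(0),H.max(0))
# hook check
i,p,d=load("w6"); h=cv2.cvtColor(p,cv2.COLOR_BGR2HSV)
P=np.array([pt(i,d,u,v) for u in range(240,320) for v in range(0,260) if d[v,u]>0])
for lo in(.645,.68,.71,.73,.77,.785):
    k=(P[:,0]>lo)&(P[:,0]<lo+.008)&(P[:,2]>.235)&(abs(P[:,1]+.287)<.013); print(lo,P[k].mean(0)[1],np.percentile(P[k][:,2],95))
```

```text
[ 0.5526 -0.1194  0.3236] [[ 0.2572  0.9664  0.001 ]
 [ 0.9664 -0.2572  0.0004]
 [ 0.0007  0.0009 -1.    ]] 0.042503451462134724
1813 [ 0.5491 -0.1298] [-0.2503 -0.9682] -0.04450768229613171 0.05320515268162488
-0.048 122 -0.01188850545400607 0.011387635062024032 0.1384529901641271
-0.042 176 -0.012913828835483622 0.01280928943949194 0.13902366923037265
-0.036 104 -0.010885641202581623 0.010822641479247552 0.13795828794537945
-0.03 98 -0.007168961763088429 0.0072360336606950085 0.13457449995834578
-0.024 99 -0.007168060700330311 0.007316451184957062 0.13450959498997647
-0.018 98 -0.007156393643576759 0.007420490179422558 0.13452530979186214
-0.012 94 -0.007136623019594243 0.007483628697254105 0.13427520768810378
-0.006 100 -0.007139813945388225 0.007570581683766184 0.13454434861728584
-0.0 91 -0.007134280204555537 0.007654221812553469 0.13456382962532815
0.006 91 -0.0071262065961117775 0.007737242489404935 0.13429315261142583
0.012 132 -0.0102351712005473 0.01027764448951882 0.13597248770597364
0.018 170 -0.013172807857466003 0.012864529014271245 0.1389287449165557
0.024 146 -0.013195622249193253 0.012962573597474984 0.1389466612926893
0.03 59 -0.009750051614183849 0.007075266526308798 0.1375107674531236
0.036 79 -0.007132016765187787 0.0071354176142182455 0.13394342451524047
0.042 86 -0.007123718970071534 0.007206406719772528 0.1340192840591492
0.048 68 -0.007105210022640395 0.0073062208893089784 0.13354159759876716
lid 0.11452062869560364
chest handle [ 0.6285 -0.1499  0.13  ] [ 0.75   -0.0858  0.1498]
0.645 -0.28565186625676436 0.25333877185195025
0.68 -0.2858641277442428 0.2532329054846839
0.71 -0.28625059859339125 0.2530874786342046
0.73 -0.28605766992699605 0.2528600187590614
0.77 -0.2863003428734551 0.2448742437403659
0.785 -0.2862229248092393 0.24465006752372712
```

Hook pose matches the original to about 1 mm. The bolt's second measurement agrees with the first; descend.

Request:
drive_tool --plan "-0.2 -0.1 2 0 0 0; 0 0 3 0 0 0; 0 0 3 0 0 0; 0 0 3 0 0 0; 0 0 3 0 0 0; 0 0 2.5 0 0 0; 0 0 2 0 0 0; 0 0 1.2 0 0 0; 0 0 0.7 0 0 0; 0 0 0 0 0 0; 0 0 0 0 0 0"

```text
time: 18.85
eef_pos: [0.5511, -0.1212, 0.1203]
ee_rot: [[0.255, 0.967, 0.002], [0.967, -0.255, -0.0], [0.0, 0.002, -1.0]]
ft_force: [0.0, -0.3, 0.5]
finger_gap: 0.0426
grip_force: 0.0
```

Request:
drive_tool --plan "0 0 0 0 0 0; 0 0 0 0 0 0; 0 0 0 0 0 0; 0 0 0 0 0 0; 0 0 0 0 0 0; 0 0 0 0 0 0; 0 0 0 0 0 0" --claw 1 --grip_force 70

```text
time: 19.55
eef_pos: [0.5509, -0.1213, 0.1206]
ee_rot: [[0.255, 0.967, 0.002], [0.967, -0.255, -0.001], [-0.0, 0.002, -1.0]]
ft_force: [-0.7, 1.1, 5.3]
finger_gap: 0.013
grip_force: 68.5
```

Request:
drive_tool --plan "0 0 -1 0 0 0; 0 0 -2 0 0 0; 0 0 -3 0 0 0; 0 0 -3 0 0 0; 0 0 -3 0 0 0; 0 0 -2 0 0 0; 0 0 0 0 0 -8.1; 0 0 0 0 0 -8.1; 0 0 0 0 0 -8.1; 0 0 0 0 0 -8.1; 0 0 0 0 0 -8.1; 0 0 0 0 0 -8.1; 0 0 0 0 0 -8.1; 0 0 0 0 0 -8.1; 0 0 0 0 0 -8; 0 0 0 0 0 -8; 0 0 0 0 0 -8; 0 0 0 0 0 -8; 0 0 0 0 0 -8"

```text
time: 21.45
eef_pos: [0.5497, -0.1213, 0.2589]
ee_rot: [[-1.0, -0.006, -0.001], [-0.006, 1.0, 0.0], [0.001, 0.0, -1.0]]
ft_force: [0.0, -0.9, -2.2]
finger_gap: 0.0131
grip_force: 68.3
```

Run:
```python
from h import *
np.set_printoptions(precision=4,suppress=True)
s=get_state();print(s["eef_pos"],s["ee_rot"],s["finger_gap"],s["joint_pos"])
i,p,d=snap("wrist","w8"); t,q,e=snap("top","top8")
c=np.hstack([p[150:,100:480],cv2.resize(q[180:330,250:430],(324,270))]); cv2.imwrite("pics/c8.png",c)
P=np.array([pt(i,d,u,v) for u in range(100,480) for v in range(420) if d[v,u]>0])
g=s["eef_pos"]; B=P[(P[:,2]>g[2]-.01)&(P[:,2]<g[2]+.03)&(abs(P[:,1]-g[1])<.016)&(abs(P[:,0]-g[0])<.1)]
for a in np.arange(-.08,.08,.008):
    k=(B[:,0]-g[0]>=a)&(B[:,0]-g[0]<a+.008)
    if k.sum()>5: print(round(a,3),k.sum(),B[k][:,1].mean()-g[1],np.percentile(B[k][:,2],[5,95])-g[2])
```

```text
[ 0.5497 -0.1213  0.2589] [[-1.     -0.0064 -0.0014]
 [-0.0064  1.      0.0001]
 [ 0.0014  0.0001 -1.    ]] 0.01313522519022406 [ 0.6958  0.4142 -0.7345  1.4016  0.2758  1.4315  1.5424]
-0.04 1168 0.000789257514581504 [-0.0023  0.0178]
-0.032 1184 0.0006292369434812151 [0.0078 0.0184]
-0.024 542 0.0009156510603613305 [0.0088 0.0142]
-0.016 1706 0.0008169921702108479 [0.0065 0.0284]
-0.008 973 -0.001184949863834106 [0.0095 0.027 ]
-0.0 621 0.000984045262488048 [0.0102 0.0269]
0.008 540 0.0009917076658944313 [0.0104 0.0209]
0.016 487 0.0009242002060935867 [0.0092 0.0139]
0.024 864 0.0009710782945378943 [0.0093 0.0179]
0.032 657 0.0011847874228504973 [0.0117 0.0182]
0.04 152 0.0013530802705789408 [0.0099 0.0169]
0.048 182 0.0010537165931672476 [0.0064 0.0128]
```

View pics/c8.png

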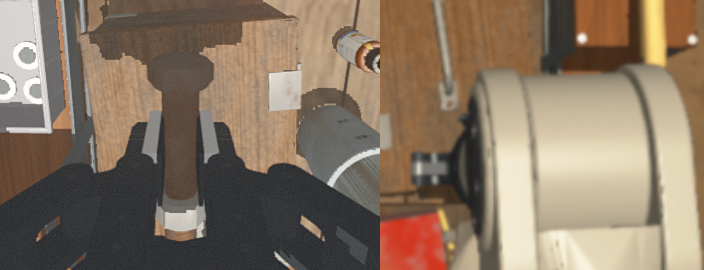

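The wrist crop shows the bolt held level across the pads, head at (180,70) in the crop and pointing to the robot's side. Move over the bin.

Request:
drive_tool --plan "-0.2 -2 0 0 0 0; -0.2 -3 0 0 0 0; -0.2 -3 0 0 0 0; -0.2 -3 0 0 0 0; -0.2 -3 0 0 0 0; -0.2 -2.7 0 0 0 0; 0 0 0 0 0 0.4; 0 0 0 0 0 0; 0 0 2 0 0 0; 0 0 3 0 0 0; 0 0 3 0 0 0; 0 0 2 0 0 0; 0 0 0 0 0 0; 0 0 0 0 0 0"

```text
time: 22.95
eef_pos: [0.5627, -0.2868, 0.1599]
ee_rot: [[-1.0, 0.005, 0.0], [0.005, 1.0, 0.001], [-0.0, 0.001, -1.0]]
ft_force: [0.4, 0.4, -1.3]
finger_gap: 0.0133
grip_force: 68.5
```

Run:
```python
from h import *
np.set_printoptions(precision=4,suppress=True)
s=get_state();g=s["eef_pos"];print(g,s["ee_rot"],s["ft_force"])
i,p,d=snap("wrist","w9")
P=np.array([pt(i,d,u,v) for u in range(0,560) for v in range(420) if d[v,u]>0])
R=P[(abs(P[:,2]-.105)<.004)&(abs(P[:,1]+.287)<.055)&(P[:,0]>.48)&(P[:,0]<.66)]; print("rim",R.min(0),R.max(0),len(R))
B=P[(P[:,2]>g[2]-.01)&(P[:,2]<g[2]+.022)&(abs(P[:,1]-g[1])<.016)&(abs(P[:,0]-g[0])<.08)];print("bolt",B.min(0),B.max(0))
F=R[R[:,0]<.52]; print("front rim inner", np.percentile(F[:,0],[2,98]))
```

```text
[ 0.5627 -0.2868  0.1599] [[-1.      0.0052  0.0003]
 [ 0.0052  1.      0.0006]
 [-0.0003  0.0006 -1.    ]] [ 0.3565  0.4126 -1.2536]
rim [ 0.5075 -0.3329  0.101 ] [ 0.622  -0.2403  0.1065] 5260
bolt [ 0.5282 -0.3027  0.1536] [ 0.6183 -0.2708  0.1819]
front rim inner [0.508 0.519]
```

Request:
drive_tool --plan "0 -0.1 1.5 0 0 0; 0 0 2 0 0 0; 0 0 2 0 0 0; 0 0 1.5 0 0 0; 0 0 1 0 0 0; 0 0 0.7 0 0 0; 0 0 0.3 0 0 0; 0 0 0 0 0 0; 0 0 0 0 0 0"

```text
time: 23.9
eef_pos: [0.563, -0.2893, 0.0701]
ee_rot: [[-1.0, 0.006, 0.001], [0.006, 1.0, -0.001], [-0.001, -0.001, -1.0]]
ft_force: [-0.6, 0.2, -2.0]
finger_gap: 0.0132
grip_force: 68.5
```

Request:
drive_tool --plan "0 0 0 0 0 0; 0 0 0 0 0 0; 0 0 0 0 0 0; 0 0 0 0 0 0; 0 0 0 0 0 0; 0 0 -0.7 0 0 0; 0 0 -1 0 0 0; 0 0 -2 0 0 0; 0 0 -3 0 0 0; 0 0 -3 0 0 0; 0 0 -3 0 0 0; 0 0 -3 0 0 0; 0 0 -3 0 0 0; 4 0 0 0 0 0; 4 0 0 0 0 0; 4 0 0 0 0 0; 4 0 0 0 0 0; 0 0 0 0 0 0; 0 0 0 0 0 0" --claw 0.3

```text
time: 25.8
eef_pos: [0.4021, -0.2886, 0.2575]
ee_rot: [[-1.0, 0.008, 0.001], [0.008, 1.0, -0.002], [-0.001, -0.002, -1.0]]
ft_force: [0.5, 0.1, 0.2]
finger_gap: 0.0297
grip_force: 0.0
```

Run:
```python
from h import *
np.set_printoptions(precision=4,suppress=True)
print(get_state()["eef_pos"],get_state()["ft_force"])
i,p,d=snap("top","top10")
a=cv2.resize(p[90:340,230:445],None,fx=2.3,fy=2.3,interpolation=cv2.INTER_CUBIC); cv2.imwrite("pics/c10.png",a)
for v in range(224,234): print(v,pt(i,d,384,v)[[0,2]],end=' ')
P=np.array([pt(i,d,u,v) for u in range(345,412) for v in range(205,300) if d[v,u]>0])
B=P[(P[:,2]>.064)&(P[:,2]<.095)&(abs(P[:,1]+.287)<.03)&(P[:,0]>.52)&(P[:,0]<.627)]; print(B.min(0),B.max(0),np.percentile(B[:,2],[50,95]))
```

```text
[ 0.4021 -0.2886  0.2575] [0.4811 0.1283 0.1688]
224 [0.6518 0.0543] 225 [0.6497 0.0541] 226 [0.6475 0.0551] 227 [0.6458 0.0522] 228 [0.6385 0.1023] 229 [0.6364 0.104 ] 230 [0.634  0.1079] 231 [0.6324 0.1051] 232 [0.6328 0.0801] 233 [0.6326 0.0604] [ 0.5297 -0.313   0.0642] [ 0.6259 -0.2595  0.0854] [0.0771 0.0828]
```

View pics/c10.png

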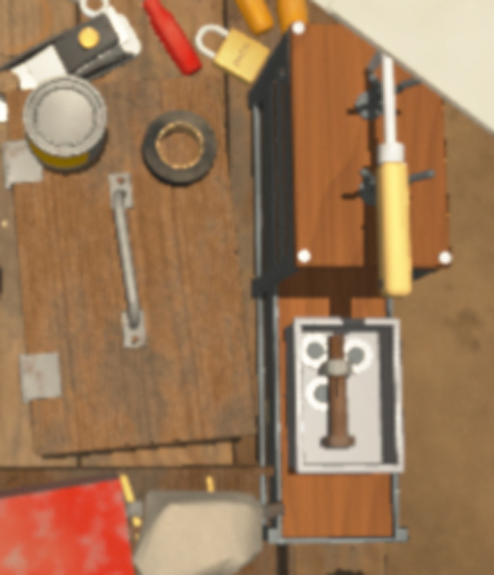

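The final view shows the bolt lying flat in the bin (crop (338,390)). The bin is 3 cm clear of the board, the hook is in its forks, and the tin and tape are untouched. The robot is clear.

```bash
python3 -c "
from station import *
print(sign_off())"
```

```text
the job is handed in; nothing more can be done
None
```

The bin now stands about 3 cm clear of the top board, the hook is back in its forks to within about 1 mm, and the bolt lies flat in the bin; the job is handed in at about 26 s.

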